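# Pin the register board and hold its frame open

## Task

We are about to slide a sheet into the register board: take the fat steel pin from the small wooden stand, stand it upright and fully home in the empty bore at the front of the board and let it go. Then take the hinged frame by its grip and raise it to 40 degrees from closed (within about 5), and finish while still holding it steady there by the grip, because it falls shut if let go. Leave the slim pin, the ink tin, the tape roll and the cork where they are.

Things in the scene. Friction and masses are not known exactly. Their poses are not given: they have to be found in the camera images.
- register_bed: Fixed plywood board 225 x 250 x 24 mm; origin under its centre, x from the front edge (robot side) to the hinged edge, y along its width, z up. The frame lies on it from x -52 mm back; the bare strip before it has the empty bore at its +y end and a fixed 16 mm steel pin, 52 mm proud, at its -y end (x -82.5, y -85 mm): the look of the job done.
- bore_mouth (a point): Centre of the mouth of the empty bore in the board's top: round, vertical, 18 mm wide, 18 mm deep, lightly chamfered; in the board's frame at x -82.5, y +85, z 24 mm. 30 mm before the frame's front edge, whose closed top is 16 mm above the mouth. Axes as the board.
- register_frame (a joint): Frame angle in rad: 0 shut on the board, grows as its front (robot side) edge is raised, stop at 1.3; 40 degrees is 0.698. About 0.45 kg on a free hinge: it takes 2 to 3 N up at the grip and falls shut from any angle when let go.
- frame_hinge (a point): Point on the hinge axis, middle of the frame's rear edge, 32.5 mm above the table; its axes turn with the frame: x away from the grip, y along the hinge axis (as the board's y), z out of the pane. The frame: four beech battens round a clear rigid pane, 220 mm wide, 14 mm thick, front edge 145 mm from the axis.
- frame_grip: Frame's dark wooden barrel grip, 22 mm diameter, 24 mm long, axis along the hinge axis, on a thin central steel rod before the front edge. Origin at the barrel's centre: x -182.5, y 0, z +25.5 mm in frame_hinge axes; 58 mm above the table when shut. Its flat ends (+y, -y) can be pinched from above; it turns between the pads as the frame rises.
- pin_stand: Fixed wooden stand 50 x 130 x 25 mm with two holes of 20 mm diameter, 12 mm deep, 35 mm to either side of its centre along its y axis, a pin standing loose in each (either pin in either hole); origin at the centre of its underside, z up.
- fat_pin: The pin to use: plain round steel pin, 16 mm diameter, 70 mm long, foot and top chamfered, 70 to 140 g, loose, upright in the stand with its foot 13 mm above the table; origin at the centre of its foot, z along the pin to its top.
- slim_pin: The other steel pin, 10 mm diameter, 70 mm long, loose, upright in the stand; origin at the centre of its foot, z to its top. Not to be used.
- ink_tin: Loose round tin of printing ink, 66 mm diameter, 42 mm high, right of the pin stand; origin under its centre. Leave alone.
- tape: Loose roll of masking tape lying flat, 100 mm diameter, 25 mm high, left of the board; origin under its centre. Leave alone.
- cork: Loose cork standing on end, 23 mm diameter, 31 mm high, between the stand and the board's far right corner; origin under its centre. Leave alone.
Mind the look-alikes: they are no part of the job. Leave any red look-alike of the fat_pin alone.

How it is judged:
By the outcome, as a careful person would: the job done as asked, in the order asked, and still so for the second after the job is handed in, while the arm keeps its last pose, push and grip.
It also fails if it takes over 51 s, if anything falls off the work surface, if the arm or the gripper's body presses on something with over 40 N, if the wrist force passes 120 N, or if a joint passes its speed limit or range.

## Robot

A 7-joint arm with a two-finger parallel gripper is mounted at the origin on the work surface; the furniture and walls round the work are solid. World frame = base frame: x ahead of the robot, y to its left, z up, the work surface at z = 0. Lengths are in m, angles in rad, forces in N, time in s.
With the tool pointing down it reaches from about 0.4 to 0.875 m from the base axis. Payload 4.4 kg.
Tool frame: the origin (TCP) lies midway between the tips of the shut fingers; the grasp point (between the pads) lies env.grip_point_offset behind it (env.grip_point_offset is the distance from the TCP to the grasp point, in m); z points along the fingers, x is the direction in which the jaws open and shut, and the axes are right-handed (so a half turn about z gives the same grasp; the last joint's range is limited). The gripper opens to 85 mm and grips with 20 to 120 N. Pads are 22 mm wide; open, the fingers measure 114 mm over their backs; the gripper's body (76 mm by 85 mm) begins 54 mm behind the grasp point. The pads swing forward as they close: fully open they stand 13 mm farther back than shut.
Start: joints at [-1.193, 0.628, 0.038, 1.517, -0.027, 0.996, -0.02], TCP at [0.279, 0.587, 0.231] pointing down, gripper open.
Joint ranges: [-3.06, 3.06], [-0.37, 2.12], [-1.25, 1.32], [0.18, 2.47], [-1.1, 4.24], [0.23, 1.98], [-2.94, 2.94]. Speed limits (rad/s): [2.57, 2.57, 3.14, 3.14, 3.14, 3.14, 3.14].

## Interface

Orientations are given as a 3x3 rotation matrix whose columns are the frame's x, y, z axes.
In Python, from bench import env gives the robot as it stands.
- The arm moves only by the tool move_arm, never from a script. Its argument "increments" is a list that holds one entry, the list of rows, each a list of 7 numbers: the shift along the tool's x, y, z normalised to -1 to 1, where 1 is 0.5 m, then the turn, a rotation vector about the tool's x, y, z normalised to -1 to 1, where 1 is 30 degrees, then the gripper command: -1 is fully open, 1 is shut, values between are in proportion. In form: [[[dx, dy, dz, rx, ry, rz, gripper], ...]]. A call has 1 to 12 rows; each row shifts and turns the commanded pose from where the row before left it, along the tool's axes as they then stand; what a row does not reach is not made up. A row lasts 1/8 s, in which the tool goes at most 62.5 mm and 10.7 degrees, less where a joint would pass 70% of its speed; a pose out of reach is approached as far as the arm can. A call with a number of a shift or a turn outside -1 to 1 is refused whole. A call with a gripper value outside its range is refused whole. The fingers move at their own pace and stop on an object; the grip force is fixed at half the most. Time passes only in rows, so rows that do not move let the fingers close. It gives the time, the measured TCP pose, the force and the opening at its end, in the units of the state.
- env.read_state(): the state, without advancing time (a new reading comes with each control period).
- env.grab_frame(name): name is "side" or "top"; returns the picture (384x512x3 uint8, red, green, blue); there is no depth.
- env.get_calibration(name): a dict with "fx", "fy", "cx", "cy" (pixels), "rvec" (rotation vector, rad) and "tvec" (3), from world to camera coordinates, as OpenCV has them. Camera axes: x right, y down, z forward; pixel columns grow to the right and rows downward; lengths in m; the calibration is good to about 2 mm. A picture is of the moment at which its call begins. get_calibration takes no time and is no camera call.
- env.close_job(): hands the job in, once; it reports no verdict.
The state is a dict: "t": time; "joints": joint angles; "joint_velocities": joint speeds; "effort": joint torques, N m; "position": TCP position; "eef_rot": TCP orientation; "force": force on the tool from outside, world axes, zero at the start; "torque": the same for the moment, N m; "gripper_width": finger opening in m.
Only numpy, scipy, OpenCV 4.12 (cv2) and the standard library are available. Lean on these libraries where they do the work, as an engineer would, in place of code of your own. Each camera call takes 0.05 s, during which the arm holds its last target.

## Working session

There is one attempt and no reset: what is moved stays moved. The work goes in short steps, Python scripts to look and compute and a tool call to move; the robot and the scene stay as the last step left them, time stands still between calls to the robot, and variables do not carry over. Pictures are saved under pics/ and viewed, and the job is handed in when it is done.

Besides the shell and the picture viewer there is one more tool, called after "Emit:" by a JSON object that holds its "fn" and its "kwargs". move_arm: Moves the arm, as the interface text tells. Scaled input: -1 to 1 covers 0.5 m each way for a shift and 30 degrees each way for a turn. Its arguments: {"type":"object","properties":{"increments":{"type":"array"}},"required":["increments"]}

```bash
mkdir -p pics; ls; python3 - <<'E'
from bench import env
import cv2
s=env.read_state()
print({k:s[k] for k in s}); print(env.grip_point_offset)
for n in("side","top"):
    im=env.grab_frame(n); cv2.imwrite(f"pics/{n}0.png",im[:,:,::-1]); print(env.get_calibration(n))
E
```

```text
pics
{'t': 0.0, 'joints': array([-1.19280943,  0.62931438,  0.03840954,  1.51839129, -0.02698486,
        0.99630675, -0.01999108]), 'joint_velocities': array([ 0.00022668, -0.00140132, -0.00165942, -0.00169823, -0.00024644,
       -0.00158545, -0.00083761]), 'effort': array([-1.98778580e-04, -5.63398254e+01,  1.22626986e+00, -1.93457723e+01,
        1.10063949e-02,  1.03394565e-02, -2.18058608e-05]), 'position': array([0.27877277, 0.58647793, 0.23040164]), 'eef_rot': array([[ 4.29323131e-01,  9.03150601e-01, -8.00886865e-04],
       [ 9.03148952e-01, -4.29323877e-01, -1.72596241e-03],
       [-1.90264384e-03,  1.76754506e-05, -9.99998190e-01]]), 'force': array([ 0.05671368, -0.35755057,  0.358089  ]), 'torque': array([ 0.02135831, -0.00518514,  0.02962143]), 'gripper_width': 0.08548768187913858}
0.0187
{'fx': 373.65087851509026, 'fy': 373.65087851509026, 'cx': 247.05023238592472, 'cy': 195.5136522457832, 'rvec': array([ 2.19589841, -0.60795693,  0.25673079]), 'tvec': array([-0.41746246,  0.26878105,  0.95409861])}
{'fx': 348.89860247547256, 'fy': 348.89860247547256, 'cx': 260.67134361816875, 'cy': 193.17656238718382, 'rvec': array([ 2.17568511, -2.16579892,  0.07637536]), 'tvec': array([0.10383377, 0.5492744 , 1.15264751])}
```

View pics/side0.png

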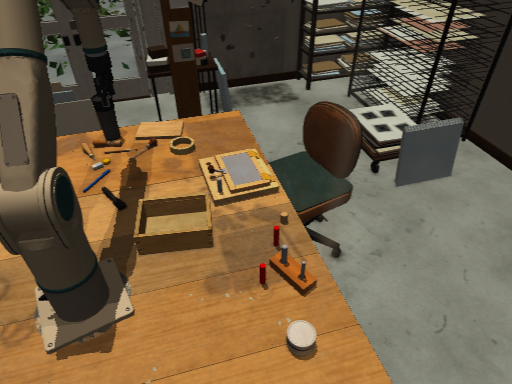

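View pics/top0.png

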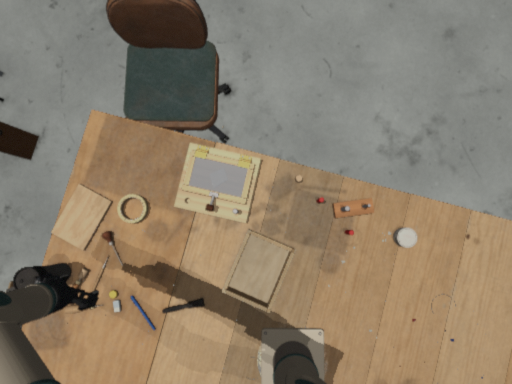

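The stand is at about (293,271) in the side view and (353,208) in the top view. The red look-alikes are at side (277,236) and (263,273). The board is at top (217,182). I'll enlarge both areas.

```bash
python3 - <<'E'
import cv2,numpy as np
s=cv2.imread("pics/side0.png");t=cv2.imread("pics/top0.png")
def c(im,x,y,w,h,k): return cv2.resize(im[y:y+h,x:x+w],None,fx=k,fy=k,interpolation=cv2.INTER_CUBIC)
a=c(s,250,200,80,100,5); b=c(t,285,165,100,80,4)
o=np.zeros((500,800,3),np.uint8);o[:,:400]=a;o[:320,400:]=b;cv2.imwrite("pics/c1.png",o)
a=c(s,190,140,100,70,4); b=c(t,165,130,100,100,4)
o=np.zeros((400,800,3),np.uint8);o[:280,:400]=a;o[:,400:]=b;cv2.imwrite("pics/c2.png",o)
E
```

```text
(no output)
```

View pics/c1.png

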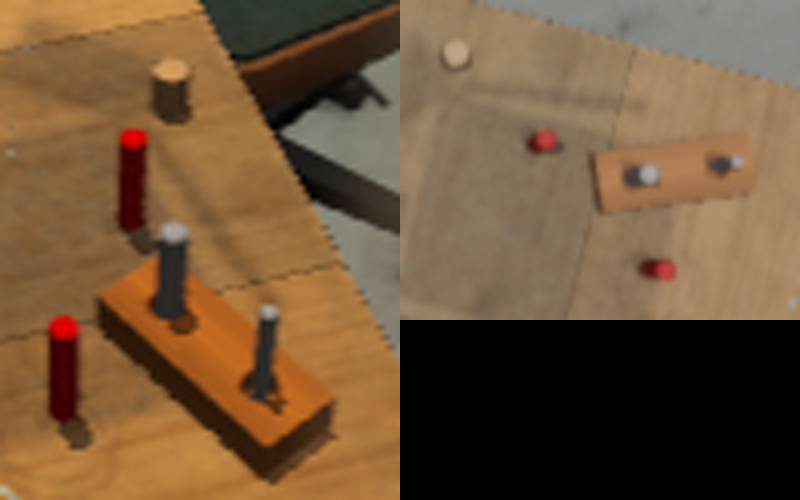

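View pics/c2.png

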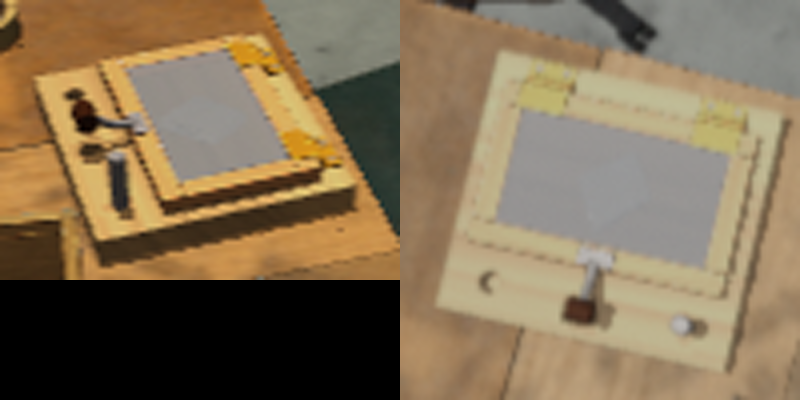

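Candidates for the fat pin:
- steel, side top (284.6,246.4): the thick pin in the stand
- steel, side top (303.8,262.4): visibly thinner, so the slim pin
- two red pins at side (277,228) and (263,266), outside the stand: look-alikes

The thick one in the stand's left hole fits the description, and the crop confirms it. Next I'll measure.

```bash
cat > h.py <<'E'
import cv2,numpy as np
from bench import env
from scipy.optimize import least_squares
C={}
for n in("side","top"):
    c=env.get_calibration(n); R=cv2.Rodrigues(np.array(c["rvec"]))[0]
    C[n]=(np.array([[c["fx"],0,c["cx"]],[0,c["fy"],c["cy"]],[0,0,1.]]),R,np.array(c["tvec"]),np.array(c["rvec"]))
def ray(n,uv,z):
    K,R,t,_=C[n]; d=R.T@np.linalg.inv(K)@np.array([uv[0],uv[1],1.]); o=-R.T@t
    return o+d*(z-o[2])/d[2]
def proj(n,P):
    K,R,t,rv=C[n]; return cv2.projectPoints(np.atleast_2d(np.array(P,float)),rv,t,K,None)[0][:,0]
def tri(a,b):
    Ps=[C[n][0]@np.c_[C[n][1],C[n][2]] for n in("side","top")]
    X=cv2.triangulatePoints(Ps[0],Ps[1],np.array(a,float),np.array(b,float))[:,0]; return X[:3]/X[3]
E
python3 - <<'E'
from h import *
def p(l,a,b,z): print(l,"side",ray("side",a,z).round(4),"top",ray("top",b,z).round(4),"tri",tri(a,b).round(4))
p("fat",(284.6,246.4),(347,208.5),.083)
p("slim",(303.8,262.4),(369,205.5),.083)
p("bore",(208.75,163.75),(187.2,200.2),.024)
p("fixpin",(219.25,179.25),(235.75,211),.076)
p("grip",(211.2,168.7),(210,207),.058)
c=[(500,52),(785,118),(730,372),(437,307)]
for u,v in c: print(ray("top",((u-400)/4+165-.4,v/4+130-.4),.024).round(4))
s=[(38,77),(265,35),(355,185),(100,245)]
for u,v in s: print("side",ray("side",(u/4+190-.4,v/4+140-.4),.024).round(4))
s=[(97,297),(160,255),(333,400),(267,445)]
for u,v in s: print("stand side",ray("side",(u/5+250-.4,v/5+200-.4),.025).round(4))
s=[(595,152),(748,133),(756,190),(602,212)]
for u,v in s: print("stand top",ray("top",((u-400)/4+285-.4,v/4+165-.4),.025).round(4))
E
```

```text
fat side [ 0.4968 -0.1747  0.083 ] top [ 0.4959 -0.1694  0.083 ] tri [ 0.4977 -0.1712  0.0789]
slim side [ 0.5069 -0.2435  0.083 ] top [ 0.5058 -0.2392  0.083 ] tri [ 0.5074 -0.241   0.0798]
bore side [0.5258 0.3477 0.024 ] top [0.524  0.3544 0.024 ] tri [0.5264 0.3546 0.0195]
fixpin side [0.4876 0.1809 0.076 ] top [0.4866 0.1853 0.076 ] tri [0.488 0.185 0.073]
grip side [0.5011 0.2708 0.058 ] top [0.4999 0.2714 0.058 ] tri [0.5005 0.2711 0.058 ]
[0.7218 0.3508 0.024 ]
[0.6652 0.1063 0.024 ]
[0.4497 0.1513 0.024 ]
[0.503  0.3992 0.024 ]
side [0.5091 0.3957 0.024 ]
side [0.7259 0.3442 0.024 ]
side [0.6687 0.105  0.024 ]
side [0.4503 0.1489 0.024 ]
stand side [ 0.467  -0.1481  0.025 ]
stand side [ 0.5132 -0.1409  0.025 ]
stand side [ 0.5329 -0.2687  0.025 ]
stand side [ 0.4873 -0.2735  0.025 ]
stand top [ 0.518  -0.1375  0.025 ]
stand top [ 0.5345 -0.2655  0.025 ]
stand top [ 0.4868 -0.2711  0.025 ]
stand top [ 0.4678 -0.1427  0.025 ]
```

```bash
cat >> h.py <<'E'
def go(P,yaw=None,tcp=None):
    """total shift in current commanded tool axes (units of .5 m) and z turn to put tool x at yaw"""
    s=env.read_state(); R=s["eef_rot"]; p=s["position"]
    print("t",round(s["t"],3),"pos",p.round(4),"yaw",np.degrees(np.arctan2(R[1,0],R[0,0])).round(2),"tilt",R[:,2].round(4),"F",s["force"].round(2),"w",round(s["gripper_width"],4))
    print("shift/0.5 in present axes",(R.T@(np.array(P)-p)/.5).round(4))
    if yaw is not None:
        y=np.radians(yaw); Rt=np.array([[np.cos(y),np.sin(y),0],[np.sin(y),-np.cos(y),0],[0,0,-1.]])
        print("turn/30deg",(cv2.Rodrigues(R.T@Rt)[0].ravel()/np.radians(30)).round(4),"shift/0.5 in turned axes",(Rt.T@(np.array(P)-p)/.5).round(4))
E
python3 - <<'E'
from h import *
for im,n in((cv2.imread("pics/side0.png"),"side"),(cv2.imread("pics/top0.png"),"top")):
    h=cv2.cvtColor(im,cv2.COLOR_BGR2HSV); m=((h[...,0]<6)|(h[...,0]>174))&(h[...,1]>190)&(h[...,2]>60)
    k,l,st,c=cv2.connectedComponentsWithStats(m.astype(np.uint8))
    for i in range(1,k):
        if st[i,4]>10: print(n,st[i],c[i], ray(n,c[i],.035).round(3))
go((.497,-.172,.2),78)
print(cv2.imread("pics/side0.png")[120:140,100:125].shape)
E
```

```text
side [195  49   9   5  26] [198.15384615  50.69230769] [0.99  1.451 0.035]
side [274 226   5  20  78] [275.98717949 234.07692308] [ 0.53  -0.088  0.035]
side [260 263   6  21  73] [262.08219178 271.67123288] [ 0.424 -0.182  0.035]
t 0.1 pos [0.2788 0.5865 0.2305] yaw 64.57 tilt [-7.0e-04 -1.5e-03 -1.0e+00] F [ 0.94 -0.51  0.32] w 0.0852
shift/0.5 in present axes [-1.1827  1.0454  0.063 ]
turn/30deg [-3.000e-04  3.200e-03 -4.476e-01] shift/0.5 in turned axes [-1.3932  0.7422  0.061 ]
(20, 25, 3)
```

Emit:
{"fn": "move_arm", "kwargs": {"increments": [[[0,0,0,0,0,-0.224,-0.18],[0,0,0,0,0,-0.224,-0.18],[-0.1,0.053,0,0,0,0,-0.18],[-0.1,0.053,0,0,0,0,-0.18],[-0.1,0.053,0,0,0,0,-0.18],[-0.1,0.053,0,0,0,0,-0.18],[-0.1,0.053,0,0,0,0,-0.18],[-0.1,0.053,0,0,0,0,-0.18],[-0.1,0.053,0,0,0,0,-0.18],[-0.1,0.053,0,0,0,0,-0.18]]]}}

```text
t: 1.35
position: [0.4036, 0.15, 0.2313]
eef_rot: [[0.208, 0.978, 0.0], [0.978, -0.208, 0.0], [0.0, 0.0, -1.0]]
force: [0.5, -0.4, 0.8]
gripper_width: 0.0502
```

Emit:
{"fn": "move_arm", "kwargs": {"increments": [[[-0.1,0.053,0,0,0,0,-0.18],[-0.1,0.053,0,0,0,0,-0.18],[-0.1,0.053,0,0,0,0,-0.18],[-0.1,0.053,0,0,0,0,-0.18],[-0.1,0.053,0.06,0,0,0,-0.18],[-0.093,0.053,0.08,0,0,0,-0.18],[0,0,0,0,0,0,-0.18],[0,0,0,0,0,0,-0.18]]]}}

```text
t: 2.35
position: [0.4954, -0.1661, 0.1642]
eef_rot: [[0.208, 0.978, -0.001], [0.978, -0.208, 0.001], [0.001, -0.002, -1.0]]
force: [1.0, 0.5, 0.8]
gripper_width: 0.0501
```

```bash
python3 - <<'E'
from h import *
go((.4965,-.172,.0475),78)
s=env.grab_frame("side")[:,:,::-1];t=env.grab_frame("top")[:,:,::-1]
cv2.imwrite("pics/s1.png",s);cv2.imwrite("pics/t1.png",t)
def c(im,x,y,w,h,k): return cv2.resize(im[y:y+h,x:x+w],None,fx=k,fy=k,interpolation=cv2.INTER_CUBIC)
o=np.zeros((500,800,3),np.uint8);o[:,:400]=c(s,245,200,80,100,5);o[:400,400:]=c(t,300,160,100,100,4);cv2.imwrite("pics/c3.png",o)
print(proj("side",env.read_state()["position"]),proj("top",env.read_state()["position"]))
E
```

```text
t 2.35 pos [ 0.4954 -0.1661  0.1642] yaw 78.01 tilt [-0.0013  0.001  -1.    ] F [0.96 0.48 0.76] w 0.0501
shift/0.5 in present axes [-0.0114  0.0049  0.2335]
turn/30deg [-0.0029 -0.0014  0.0003] shift/0.5 in turned axes [-0.0112  0.0045  0.2335]
[[283.62173034 221.43788154]] [[352.03418479 207.2629325 ]]
```

View pics/c3.png

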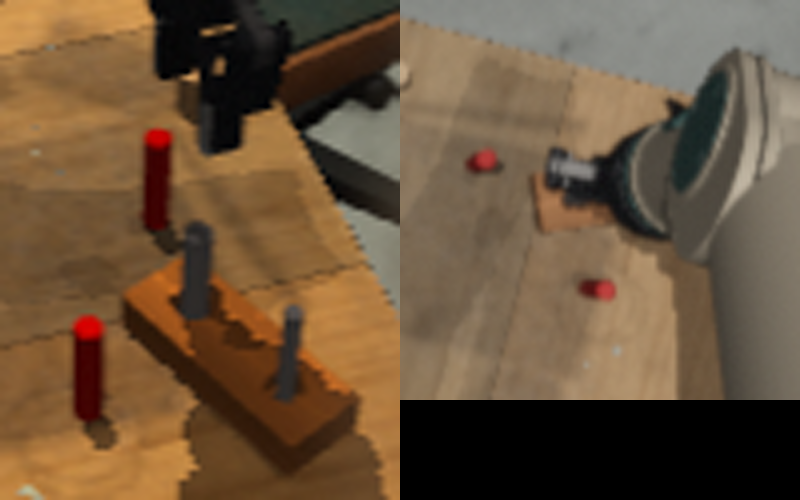

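The side view shows the fingers at crop (175,75) and (222,150), straddling the fat pin's axis (pin top at crop (198,230)). The slim pin and both red pins are clear of them. Next I descend and close.

Emit:
{"fn": "move_arm", "kwargs": {"increments": [[[-0.006,0.002,0.06,0,0,0,-0.18],[-0.005,0.002,0.06,0,0,0,-0.18],[0,0,0.06,0,0,0,-0.18],[0,0,0.053,0,0,0,-0.18],[0,0,0,0,0,0,-0.18],[0,0,0,0,0,0,-0.18]]]}}

```text
t: 3.2
position: [0.4977, -0.1719, 0.0495]
eef_rot: [[0.206, 0.978, 0.002], [0.978, -0.206, -0.0], [0.0, 0.002, -1.0]]
force: [-0.2, -0.3, 0.7]
gripper_width: 0.0506
```

```bash
cat >> h.py <<'E'
def c(im,x,y,w,h,k): return cv2.resize(im[y:y+h,x:x+w],None,fx=k,fy=k,interpolation=cv2.INTER_CUBIC)
def snap(tag,sx,sy,tx,ty):
    s=env.grab_frame("side")[:,:,::-1];t=env.grab_frame("top")[:,:,::-1]
    cv2.imwrite(f"pics/s_{tag}.png",s);cv2.imwrite(f"pics/t_{tag}.png",t)
    o=np.zeros((500,800,3),np.uint8);o[:,:400]=c(s,sx,sy,80,100,5);o[:,400:]=c(t,tx,ty,80,100,5);cv2.imwrite(f"pics/c_{tag}.png",o)
E
python3 - <<'E'
from h import *
go((.4965,-.172,.0475),78)
snap("a",245,200,310,160)
E
```

```text
t 3.2 pos [ 0.4977 -0.1719  0.0495] yaw 78.08 tilt [ 2.e-03 -3.e-04 -1.e+00] F [-0.17 -0.28  0.67] w 0.0506
shift/0.5 in present axes [-0.0006 -0.0023  0.0039]
turn/30deg [ 0.0039 -0.0002  0.0028] shift/0.5 in turned axes [-0.0006 -0.0023  0.0039]
```

View pics/c_a.png

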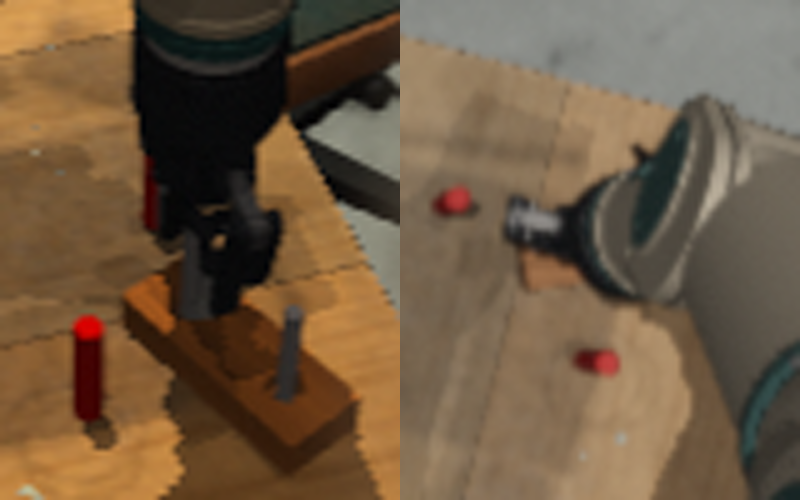

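The pin (grey, crop (190,290)) is between the fingers, and the other pins are clear. Closing.

Emit:
{"fn": "move_arm", "kwargs": {"increments": [[[0,0,0,0,0,0,1],[0,0,0,0,0,0,1],[0,0,0,0,0,0,1],[0,0,0,0,0,0,1],[0,0,0,0,0,0,1],[0,0,0,0,0,0,1]]]}}

```text
t: 4.05
position: [0.4971, -0.1726, 0.0487]
eef_rot: [[0.208, 0.978, 0.001], [0.978, -0.208, -0.0], [0.0, 0.001, -1.0]]
force: [-1.7, 1.2, 7.1]
gripper_width: 0.0147
```

```bash
python3 - <<'E'
from h import *
go((.4965,-.172,.0475),78)
E
```

```text
t 4.05 pos [ 0.4971 -0.1726  0.0487] yaw 78.0 tilt [ 9.e-04 -2.e-04 -1.e+00] F [-1.73  1.15  7.08] w 0.0147
shift/0.5 in present axes [ 0.001  -0.0014  0.0024]
turn/30deg [ 0.0017 -0.      0.0001] shift/0.5 in turned axes [ 0.001  -0.0014  0.0024]
```

Emit:
{"fn": "move_arm", "kwargs": {"increments": [[[0,0,-0.02,0,0,0,1],[0,0,-0.04,0,0,0,1],[0,0,-0.08,0,0,0,1],[0,0,-0.08,0,0,0,1],[0,0,-0.08,0,0,0,1],[0,0,0,0,0,0,1]]]}}

```text
t: 4.8
position: [0.4986, -0.1732, 0.2013]
eef_rot: [[0.208, 0.978, 0.006], [0.978, -0.208, -0.002], [-0.001, 0.007, -1.0]]
force: [0.9, 1.0, -1.5]
gripper_width: 0.0144
```

```bash
python3 - <<'E'
from h import *
go((.524,.352,.2),78)
snap("b",245,180,310,140)
E
```

```text
t 4.8 pos [ 0.4986 -0.1732  0.2013] yaw 78.0 tilt [ 0.0064 -0.0019 -1.    ] F [ 0.92  0.95 -1.47] w 0.0144
shift/0.5 in present axes [ 1.038e+00 -1.686e-01  1.000e-03]
turn/30deg [0.0127 0.001  0.    ] shift/0.5 in turned axes [ 1.038  -0.1686  0.0027]
```

View pics/c_b.png

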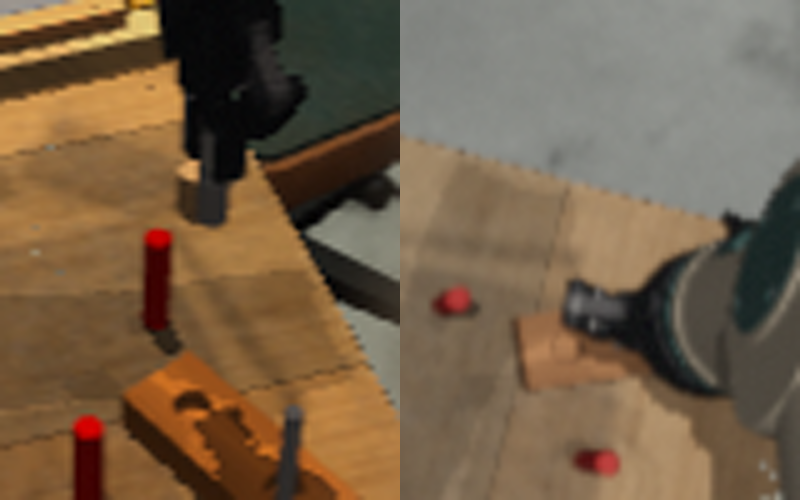

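The fat pin is held upright (foot at crop (212,215)). Its hole is empty and the slim pin is still in place. Next I move over the bore.

Emit:
{"fn": "move_arm", "kwargs": {"increments": [[[0.1,-0.017,0,0.006,0,0,1],[0.1,-0.017,0,0.006,0,0,1],[0.1,-0.017,0,0,0,0,1],[0.1,-0.017,0,0,0,0,1],[0.1,-0.017,0,0,0,0,1],[0.1,-0.017,0,0,0,0,1],[0.1,-0.017,0,0,0,0,1],[0.1,-0.017,0,0,0,0,1],[0.1,-0.017,0,0,0,0,1],[0.1,-0.017,0,0,0,0,1],[0.038,0,0,0,0,0,1],[0,0,0,0,0,0,1]]]}}

```text
t: 6.4
position: [0.5199, 0.354, 0.1964]
eef_rot: [[0.205, 0.979, -0.009], [0.979, -0.205, -0.0], [-0.002, -0.009, -1.0]]
force: [0.1, -0.3, -0.2]
gripper_width: 0.0143
```

Emit:
{"fn": "move_arm", "kwargs": {"increments": [[[0,0,0.07,0,0,0,1],[0,0,0.07,0,0,0,1],[0,0,0,0,0,0,1],[0,0,0,0,0,0,1],[0,0,0,0,0,0,1]]]}}

```text
t: 7.02
position: [0.522, 0.353, 0.1302]
eef_rot: [[0.208, 0.978, -0.004], [0.978, -0.208, 0.003], [0.002, -0.004, -1.0]]
force: [0.1, -0.3, -1.0]
gripper_width: 0.0144
```

```bash
python3 - <<'E'
from h import *
go((.524,.352,.13),78)
snap("d",170,120,150,150)
s=env.read_state(); p=s["position"]; f=p-[0,0,.0357]
print(proj("side",[f,p]),proj("top",[f,p]))
E
```

```text
t 7.025 pos [0.522  0.353  0.1302] yaw 77.98 tilt [-0.0039  0.0027 -1.    ] F [ 0.1  -0.26 -1.01] w 0.0144
shift/0.5 in present axes [-0.0012  0.0043  0.0004]
turn/30deg [-0.0083 -0.0035 -0.0008] shift/0.5 in turned axes [-0.0012  0.0043  0.0004]
[[205.31381957 147.08191348]
 [204.36899039 138.37747553]] [[182.60477689 199.51228602]
 [179.8467103  198.73415047]]
```

View pics/c_d.png

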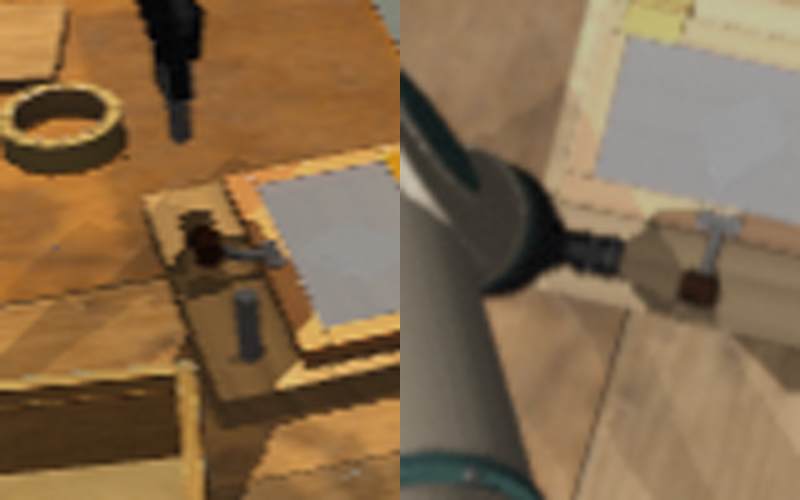

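```bash
python3 - <<'E'
from h import *
s=cv2.imread("pics/side0.png");t=cv2.imread("pics/top0.png")
o=np.zeros((400,800,3),np.uint8)
o[:,:400]=cv2.resize(s[150:175,198:223],None,fx=16,fy=16,interpolation=cv2.INTER_NEAREST)
o[:,400:]=cv2.resize(t[188:213,175:200],None,fx=16,fy=16,interpolation=cv2.INTER_NEAREST)
a=np.linspace(0,2*np.pi,40)
for (X,Y),col in(((.5259,.349),(0,255,0)),((.523,.3524),(255,0,0))):
    for n,(ox,oy,dx) in(("side",(198,150,0)),("top",(175,188,400))):
        q=proj(n,np.c_[X+.009*np.cos(a),Y+.009*np.sin(a),0*a+.024])
        for u,v in q:
            x=int((u-ox+.5)*16)+dx;y=int((v-oy+.5)*16)
            if dx<=x<dx+400 and 0<=y<400: cv2.circle(o,(x,y),1,col,-1)
cv2.imwrite("pics/bore.png",o)
E
```

```text
(no output)
```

View pics/bore.png

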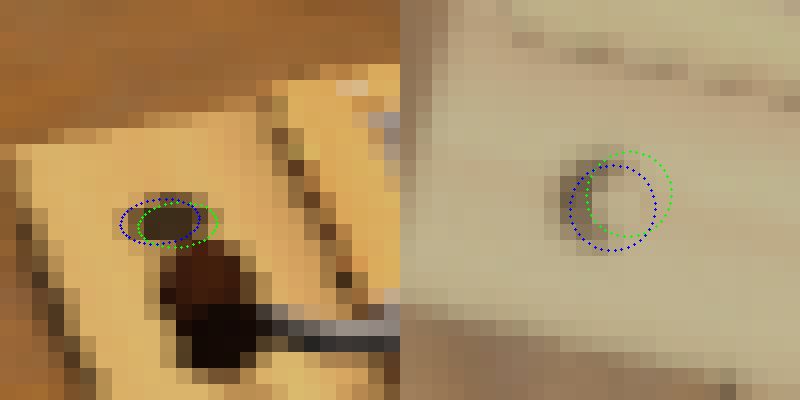

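```bash
python3 - <<'E'
from h import *
print(ray("side",(208.1,163.1),.024),ray("top",(187.2,200.3),.024), ray("side",(208.35,163.1),.024))
p=env.read_state()["position"]
s=cv2.imread("pics/s_d.png")
o=np.zeros((400,800,3),np.uint8)
o[:,:400]=cv2.resize(s[130:155,193:218],None,fx=16,fy=16,interpolation=cv2.INTER_NEAREST)
a=np.linspace(0,2*np.pi,40)
for z in(.0357,.006,-.02):
  q=proj("side",np.c_[p[0]+.008*np.cos(a),p[1]+.008*np.sin(a),0*a+p[2]-z])
  for u,v in q: cv2.circle(o,(int((u-193+.5)*16),int((v-130+.5)*16)),1,(0,255,0),-1)
s0=cv2.imread("pics/side0.png")
o[:,400:]=cv2.resize(s0[165:190,207:232],None,fx=16,fy=16,interpolation=cv2.INTER_NEAREST)
for (X,Y),col in(((.4899,.183),(0,255,0)),((.4863,.1864),(255,0,0))):
  for z in (.024,.076):
    q=proj("side",np.c_[X+.008*np.cos(a),Y+.008*np.sin(a),0*a+z])
    for u,v in q: cv2.circle(o,(400+int((u-207+.5)*16),int((v-165+.5)*16)),1,col,-1)
cv2.imwrite("pics/foot.png",o)
E
```

```text
[0.5255506  0.35271701 0.024     ] [0.52368568 0.35442882 0.024     ] [0.5263322  0.35222659 0.024     ]
```

View pics/foot.png

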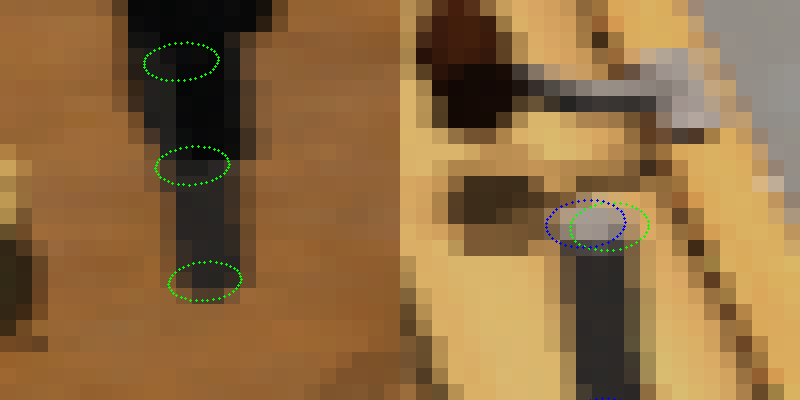

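Emit:
{"fn": "move_arm", "kwargs": {"increments": [[[-0.002,0.0065,0.05,-0.008,-0.003,0,1],[0,0,0.05,0,0,0,1],[0,0,0.025,0,0,0,1],[0,0,0,0,0,0,1],[0,0,0,0,0,0,1]]]}}

```text
t: 7.75
position: [0.5243, 0.3518, 0.0671]
eef_rot: [[0.208, 0.978, -0.001], [0.978, -0.208, -0.0], [-0.0, -0.001, -1.0]]
force: [-0.1, 0.3, -0.2]
gripper_width: 0.0149
```

```bash
python3 - <<'E'
from h import *
go((.525,.3515,.066),78)
s=env.grab_frame("side")[:,:,::-1]; cv2.imwrite("pics/s_e.png",s)
p=env.read_state()["position"]
o=np.zeros((400,800,3),np.uint8)
o[:,:400]=cv2.resize(s[145:170,198:223],None,fx=16,fy=16,interpolation=cv2.INTER_NEAREST)
o[:,400:]=cv2.resize(s[130:180,190:240],None,fx=8,fy=8,interpolation=cv2.INTER_CUBIC)
a=np.linspace(0,2*np.pi,40)
for X,Y,Z,r in((p[0],p[1],p[2]-.0357,.008),(.525,.3515,.024,.009)):
  q=proj("side",np.c_[X+r*np.cos(a),Y+r*np.sin(a),0*a+Z])
  for u,v in q: cv2.circle(o,(int((u-198+.5)*16),int((v-145+.5)*16)),1,(0,255,0),-1)
cv2.imwrite("pics/foot2.png",o)
E
```

```text
t 7.75 pos [0.5243 0.3518 0.0671] yaw 78.01 tilt [-9.e-04 -0.e+00 -1.e+00] F [-0.09  0.3  -0.17] w 0.0149
shift/0.5 in present axes [-0.0002  0.0014  0.0022]
turn/30deg [-0.0017  0.0004  0.0005] shift/0.5 in turned axes [-0.0002  0.0014  0.0022]
```

View pics/foot2.png

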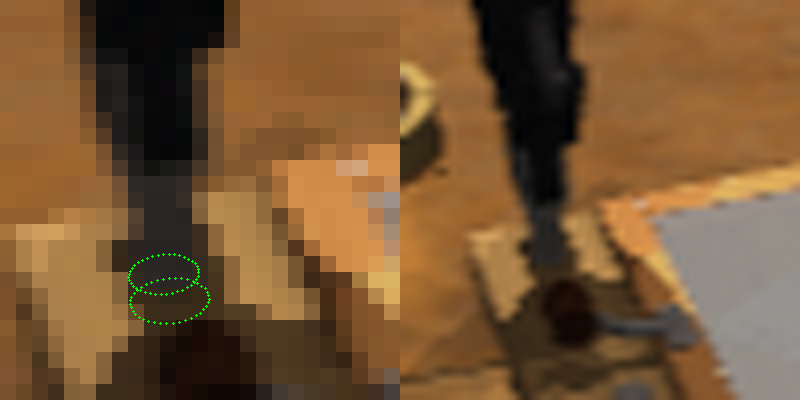

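The pin foot (crop (165,275)) projects where the kinematics say it should, just above the estimated mouth (crop (170,302)). Next I probe downward.

Emit:
{"fn": "move_arm", "kwargs": {"increments": [[[0,0.001,0.01,0,0,0,1],[0,0,0.005,0,0,0,1],[0,0,0.005,0,0,0,1],[0,0,0,0,0,0,1]]]}}

```text
t: 8.3
position: [0.5249, 0.353, 0.0567]
eef_rot: [[0.207, 0.978, -0.0], [0.978, -0.207, 0.002], [0.002, -0.0, -1.0]]
force: [0.3, 3.1, 0.5]
gripper_width: 0.0142
```

Already 3 mm below the mouth height, with a slight sideways push towards +y. I follow it and continue down.

Emit:
{"fn": "move_arm", "kwargs": {"increments": [[[0.003,0,0.005,0,0,0,1],[0,0,0.006,0,0,0,1],[0,0,0,0,0,0,1]]]}}

```text
t: 8.68
position: [0.5246, 0.3533, 0.0502]
eef_rot: [[0.208, 0.978, -0.002], [0.978, -0.208, -0.0], [-0.001, -0.002, -1.0]]
force: [2.0, 3.7, -2.8]
gripper_width: 0.0146
```

Emit:
{"fn": "move_arm", "kwargs": {"increments": [[[0.002,0.001,0.006,0,0,0,1],[0,0,0.006,0,0,0,1],[0,0,0.003,0,0,0,1],[0,0,0,0,0,0,1]]]}}

```text
t: 9.18
position: [0.5249, 0.3533, 0.0427]
eef_rot: [[0.208, 0.978, -0.003], [0.978, -0.208, -0.001], [-0.002, -0.003, -1.0]]
force: [0.7, 3.0, -2.3]
gripper_width: 0.0142
```

Emit:
{"fn": "move_arm", "kwargs": {"increments": [[[0.001,0,0.003,0,0,0,1],[0,0,0.003,0,0,0,1],[0,0,0,0,0,0,1]]]}}

```text
t: 9.55
position: [0.5252, 0.3535, 0.0417]
eef_rot: [[0.208, 0.978, -0.003], [0.978, -0.208, -0.002], [-0.002, -0.002, -1.0]]
force: [-1.6, -0.5, 11.8]
gripper_width: 0.0143
```

Floor reached at TCP z 0.0417 with 12 N, exactly the predicted home height. I ease off, release and lift.

Emit:
{"fn": "move_arm", "kwargs": {"increments": [[[0,0,-0.002,0,0,0,1],[0,0,0,0,0,0,0.3],[0,0,0,0,0,0,0],[0,0,0,0,0,0,-0.18],[0,0,0,0,0,0,-0.18],[0,0,0,0,0,0,-0.18],[0,0,-0.05,0,0,0,-0.18],[0,0,-0.1,0,0,0,-0.18],[0,0,-0.1,0,0,0,-0.18],[-0.1,0,0,0,0,0,-0.18],[0,0,0,0,0,0,-0.18]]]}}

```text
t: 10.92
position: [0.5151, 0.3003, 0.1669]
eef_rot: [[0.213, 0.977, -0.003], [0.977, -0.213, -0.004], [-0.005, -0.002, -1.0]]
force: [-0.5, -0.1, 0.1]
gripper_width: 0.0508
```

```bash
python3 - <<'E'
from h import *
go((.501,.2705,.1),78)
snap("g",170,120,150,150)
E
```

```text
t 10.925 pos [0.5151 0.3003 0.1669] yaw 77.73 tilt [-0.0027 -0.0044 -1.    ] F [-0.51 -0.1   0.08] w 0.0508
shift/0.5 in present axes [-0.0635 -0.0146  0.1341]
turn/30deg [-0.0033  0.0093 -0.0091] shift/0.5 in turned axes [-0.0641 -0.0152  0.1338]
```

View pics/c_g.png

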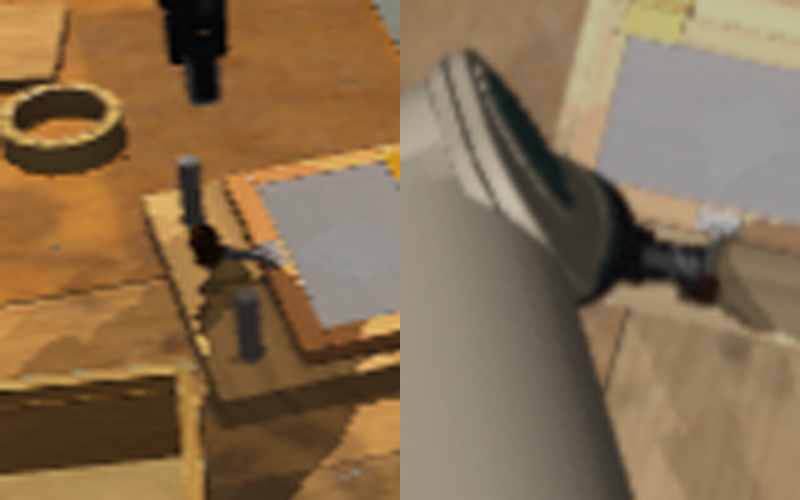

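The pin now stands upright in the bore (side crop (190,190)), as tall above the board as the fixed one, and the fingers are clear of it. Released at (0.525,0.3535), it puts the grip at about (0.5005,0.272). I go there now.

Emit:
{"fn": "move_arm", "kwargs": {"increments": [[[-0.062,-0.0164,0,-0.003,0.009,-0.009,-0.18],[0,0,0.08,0,0,0,-0.18],[0,0,0.08,0,0,0,-0.18],[0,0,0,0,0,0,-0.18],[0,0,0,0,0,0,-0.18]]]}}

```text
t: 11.65
position: [0.5013, 0.2779, 0.0869]
eef_rot: [[0.202, 0.979, 0.001], [0.979, -0.202, 0.004], [0.004, 0.0, -1.0]]
force: [1.0, 0.4, -0.5]
gripper_width: 0.05
```

```bash
python3 - <<'E'
from h import *
go((.5005,.2717,.0395),78)
snap("h",170,120,160,150)
E
```

```text
t 11.65 pos [0.5013 0.2779 0.0869] yaw 78.32 tilt [ 0.0011  0.0041 -1.    ] F [ 1.    0.37 -0.51] w 0.05
shift/0.5 in present axes [-0.0129  0.0009  0.0947]
turn/30deg [ 0.0005 -0.0082  0.0108] shift/0.5 in turned axes [-0.0125  0.001   0.0948]
```

View pics/c_h.png

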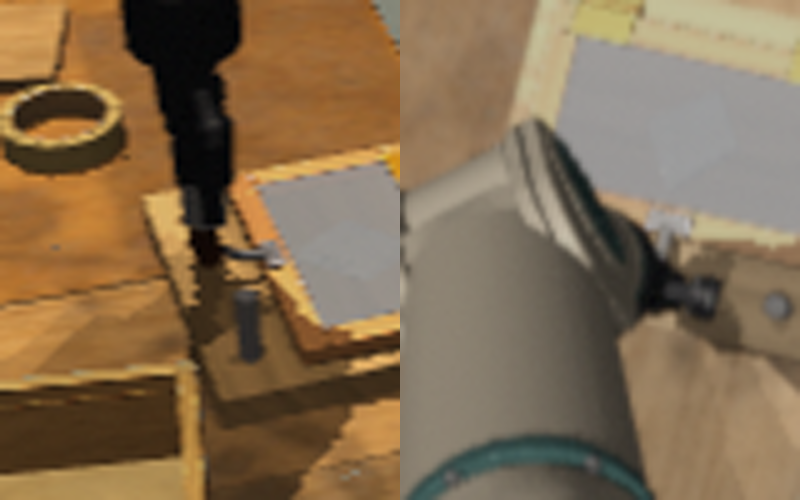

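The fingers are above the barrel (side crop (205,240)). I correct 6 mm along the jaws, go down and close.

Emit:
{"fn": "move_arm", "kwargs": {"increments": [[[-0.0125,0.001,0,0,-0.008,0.011,-0.18],[0,0,0,0,0,0,-0.18],[0,0,0.03,0,0,0,-0.18],[0,0,0.035,0,0,0,-0.18],[0,0,0.03,0,0,0,-0.18],[0,0,0,0,0,0,-0.18],[0,0,0,0,0,0,-0.18]]]}}

```text
t: 12.62
position: [0.4999, 0.2705, 0.0385]
eef_rot: [[0.209, 0.978, -0.001], [0.978, -0.209, -0.001], [-0.001, -0.001, -1.0]]
force: [0.1, -0.1, 0.2]
gripper_width: 0.0505
```

```bash
python3 - <<'E'
from h import *
go((.5005,.2717,.0395),78)
E
```

```text
t 12.625 pos [0.4999 0.2705 0.0385] yaw 77.95 tilt [-9.e-04 -1.e-03 -1.e+00] F [ 0.13 -0.11  0.21] w 0.0505
shift/0.5 in present axes [ 0.0025  0.0006 -0.0021]
turn/30deg [-0.0012  0.0023 -0.0018] shift/0.5 in turned axes [ 0.0025  0.0006 -0.0021]
```

Emit:
{"fn": "move_arm", "kwargs": {"increments": [[[0,0,0,0,0,0,0.2],[0,0,0,0,0,0,0.35],[0,0,0,0,0,0,0.5],[0,0,0,0,0,0,1],[0,0,0,0,0,0,1],[0,0,0,0,0,0,1]]]}}

```text
t: 13.38
position: [0.5007, 0.2729, 0.0396]
eef_rot: [[0.208, 0.978, 0.002], [0.978, -0.208, 0.003], [0.003, 0.001, -1.0]]
force: [0.0, 6.0, 4.8]
gripper_width: 0.0227
```

```bash
python3 - <<'E'
from h import *
go((.5005,.2717,.0395),78)
print(env.read_state()["torque"])
# arc in tool y/z for hinge: steps of 5 deg from closed
r=np.hypot(.1825,.0255);a0=np.arctan2(.0255,.1825)
for d in range(0,41,4):
    a=a0+np.radians(d); print(d,"back",round((.1825-r*np.cos(a)),4),"up",round(r*np.sin(a)-.0255,4))
E
```

```text
t 13.375 pos [0.5007 0.2729 0.0396] yaw 77.98 tilt [ 0.0017  0.0025 -1.    ] F [0.01 6.   4.81] w 0.0227
shift/0.5 in present axes [-0.0024  0.0001  0.0002]
turn/30deg [ 0.0022 -0.0054 -0.0006] shift/0.5 in turned axes [-0.0024  0.0001  0.0002]
[ 1.04701956  0.02316426 -0.24147388]
0 back 0.0 up 0.0
4 back 0.0022 up 0.0127
8 back 0.0053 up 0.0252
12 back 0.0093 up 0.0374
16 back 0.0141 up 0.0493
20 back 0.0197 up 0.0609
24 back 0.0261 up 0.072
28 back 0.0333 up 0.0827
32 back 0.0412 up 0.0928
36 back 0.0498 up 0.1024
40 back 0.0591 up 0.1113
```

The barrel is pinched (24 mm, reading 22.7). I raise it along the hinge arc in 4 degree rows and pause at 20 degrees.

Emit:
{"fn": "move_arm", "kwargs": {"increments": [[[0.004,0.0022,-0.0127,0,0,0,1],[0,0.0022,-0.0127,0,0,0,1],[0,0.0031,-0.0125,0,0,0,1],[0,0.0031,-0.0125,0,0,0,1],[0,0.004,-0.0122,0,0,0,1],[0,0.004,-0.0122,0,0,0,1],[0,0.0048,-0.0119,0,0,0,1],[0,0.0048,-0.0119,0,0,0,1],[0,0.0056,-0.0116,0,0,0,1],[0,0.0056,-0.0116,0,0,0,1],[0,0,0,0,0,0,1]]]}}

```text
t: 14.75
position: [0.52, 0.2685, 0.0998]
eef_rot: [[0.209, 0.978, -0.0], [0.978, -0.209, -0.0], [-0.0, 0.0, -1.0]]
force: [3.4, 3.7, -6.2]
gripper_width: 0.0227
```

```bash
python3 - <<'E'
from h import *
go((.5007+.0197*.978,.2729-.0197*.208,.0396+.0609),78)
E
```

```text
t 14.75 pos [0.52   0.2685 0.0998] yaw 77.93 tilt [-0.e+00 -4.e-04 -1.e+00] F [ 3.38  3.75 -6.16] w 0.0227
shift/0.5 in present axes [ 0.0006 -0.0001 -0.0015]
turn/30deg [ 0.0001  0.0008 -0.0023] shift/0.5 in turned axes [ 0.0006 -0.0001 -0.0015]
```

On the arc with low forces, so I continue to 40 degrees.

Emit:
{"fn": "move_arm", "kwargs": {"increments": [[[0.001,0.0064,-0.0111,0,0,0,1],[0,0.0064,-0.0111,0,0,0,1],[0,0.0072,-0.0107,0,0,0,1],[0,0.0072,-0.0107,0,0,0,1],[0,0.0079,-0.0101,0,0,0,1],[0,0.0079,-0.0101,0,0,0,1],[0,0.0086,-0.0096,0,0,0,1],[0,0.0086,-0.0096,0,0,0,1],[0,0.0093,-0.0094,0,0,0,1],[0,0.0093,-0.0094,0,0,0,1],[0,0,0,0,0,0,1],[0,0,0,0,0,0,1]]]}}

```text
t: 16.25
position: [0.5582, 0.26, 0.1504]
eef_rot: [[0.209, 0.978, -0.001], [0.978, -0.209, -0.002], [-0.002, -0.001, -1.0]]
force: [-0.0, -1.9, -6.6]
gripper_width: 0.023
```

```bash
python3 - <<'E'
from h import *
go((.5007+.0591*.978,.2729-.0591*.208,.0396+.1113),78)
s=env.read_state();dz=s["position"][2]-.0396;r=np.hypot(.1825,.0255);a0=np.arctan2(.0255,.1825)
print("angle from z",np.degrees(np.arcsin((dz+.0255)/r)-a0))
snap("k",175,110,165,140)
E
```

```text
t 16.25 pos [0.5582 0.26   0.1504] yaw 77.95 tilt [-0.001 -0.002 -1.   ] F [-0.05 -1.93 -6.55] w 0.023
shift/0.5 in present axes [ 0.0013  0.0004 -0.0011]
turn/30deg [-0.0011  0.0041 -0.0018] shift/0.5 in turned axes [ 0.0013  0.0004 -0.0011]
angle from z 39.73063499513308
```

View pics/c_k.png

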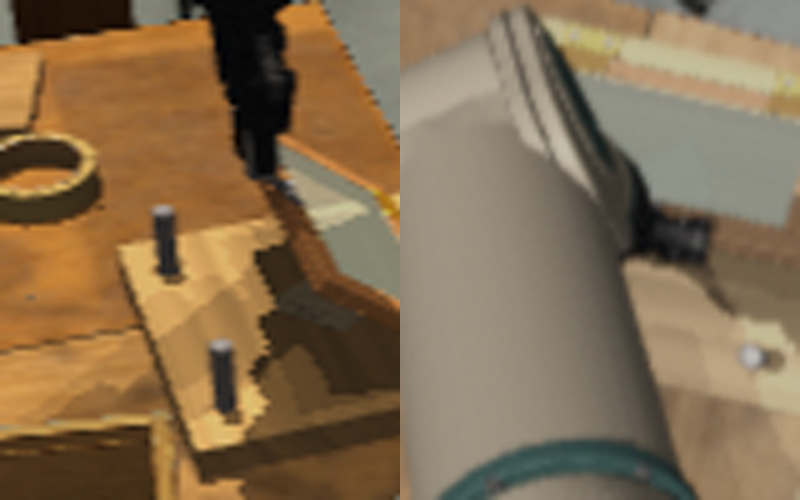

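View pics/s_k.png

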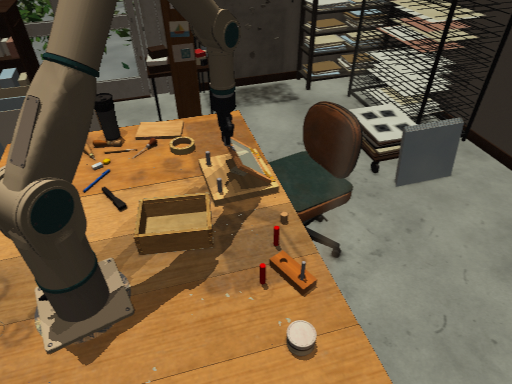

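The fat pin stands upright like the fixed one (side crop (165,240) and (222,375)), the frame is raised, and the other objects look unmoved. I'll cross-check the angle by projecting the frame's outline for 35, 40 and 45 degrees, and let the arm settle.

Emit:
{"fn": "move_arm", "kwargs": {"increments": [[[0,0,0,0,0,0,1],[0,0,0,0,0,0,1],[0,0,0,0,0,0,1],[0,0,0,0,0,0,1]]]}}

```text
t: 16.85
position: [0.5581, 0.2601, 0.1503]
eef_rot: [[0.209, 0.978, -0.001], [0.978, -0.209, -0.002], [-0.002, -0.001, -1.0]]
force: [-0.1, -4.7, -5.6]
gripper_width: 0.0232
```

```bash
python3 - <<'E'
from h import *
go((.5582,.26,.1504),78)
s=env.grab_frame("side")[:,:,::-1].copy()
bx=np.array([.978,-.208,0]);by=np.array([.208,.978,0]);bz=np.array([0,0,1.])
g=np.array([.5003,.272,0]); h=g+bx*.1825+bz*.0325
o=c(s,200,130,90,70,8)
for d,col in((35,(255,0,0)),(40,(0,255,0)),(45,(0,0,255))):
    a=np.radians(d); fx=np.cos(a)*bx-np.sin(a)*bz; fz=np.sin(a)*bx+np.cos(a)*bz
    q=proj("side",[h+fx*x+by*y+fz*.0075 for x,y in((0,.11),(-.145,.11),(-.145,-.11),(0,-.11))])
    cv2.polylines(o,[((q-[200,130]+.5)*8).astype(np.int32)],False,col,1)
cv2.imwrite("pics/ang.png",o)
E
```

```text
t 16.85 pos [0.5581 0.2601 0.1503] yaw 77.93 tilt [-0.0013 -0.0019 -1.    ] F [-0.08 -4.66 -5.6 ] w 0.0232
shift/0.5 in present axes [-0.0001  0.0003 -0.0002]
turn/30deg [-0.0018  0.004  -0.0023] shift/0.5 in turned axes [-0.0001  0.0003 -0.0002]
```

View pics/ang.png

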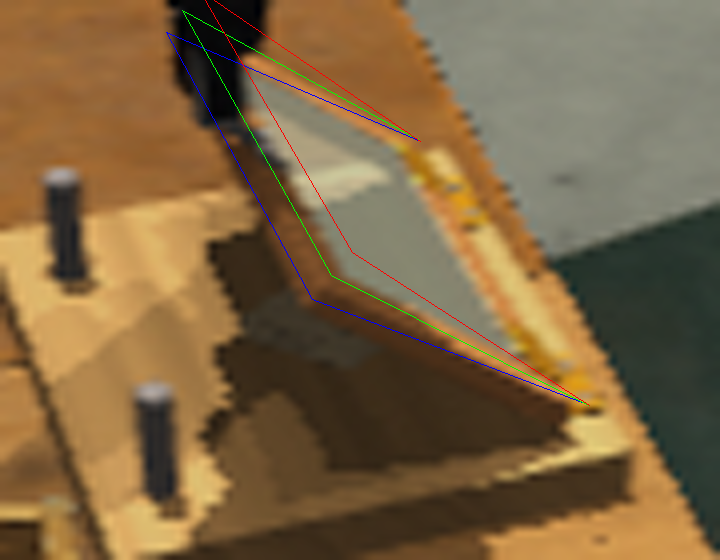

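```bash
python3 - <<'E'
from h import *
s=cv2.imread("pics/side0.png")
bx=np.array([.978,-.208,0]);by=np.array([.208,.978,0]);bz=np.array([0,0,1.])
h=np.array([.5003,.272,.0325])+bx*.1825
o=c(s,200,130,90,70,8)
q=proj("side",[h+bx*x+by*y+bz*.0075 for x,y in((0,.11),(-.145,.11),(-.145,-.11),(0,-.11))])
cv2.polylines(o,[((q-[200,130]+.5)*8).astype(np.int32)],False,(0,255,0),1)
cv2.imwrite("pics/ang0.png",o)
E
```

```text
(no output)
```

View pics/ang0.png

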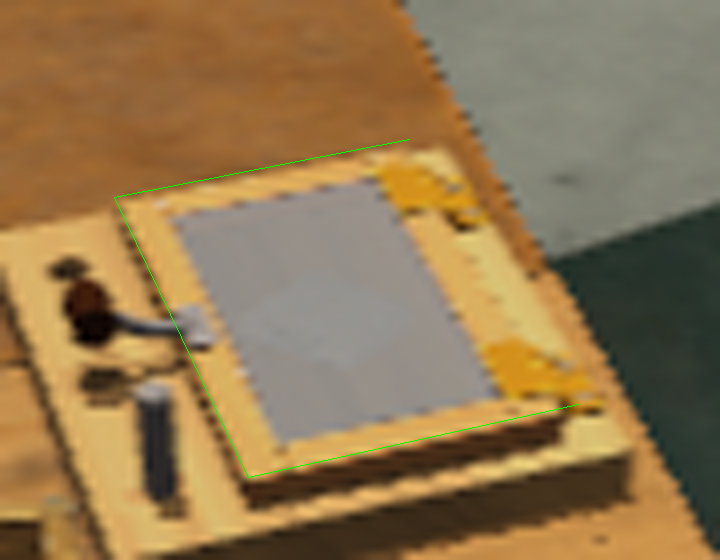

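The model outline fits the shut frame to within about a pixel. In the raised picture, the frame's near corner lies at or slightly below the 40 degree outline, which agrees with 39.7 from the arm pose. Handing in.

```bash
python3 - <<'E'
from bench import env
print(env.close_job())
E
```

```text
the job is handed in; nothing more can be done
None
```

The fat steel pin stands upright and fully home in the empty bore, released. The frame is raised to about 40 degrees, and I handed the job in still holding it by the grip.

- **Pin:** it touched the floor of the bore at the predicted height (tool tip at z 0.0417 m) with about 12 N. In the last pictures it stands upright, as tall as the fixed pin.
- **Frame angle:** the arm pose puts it at 39.7 degrees. In the side picture the frame's near corner lies at the 40 degree outline or a degree or two under it, so within tolerance.
- **Hold:** over the last half second before hand-in the arm drifted about 0.1 mm. Wrist force was about 7 N and the pinch on the barrel was firm.
- **Other things:** the slim pin, ink tin, tape roll, cork and both red pins look unmoved in the last side picture. I judged that by eye and did not measure it.
- **Time:** about 17 s of the 51 s allowed.
- **Disagreement:** the two cameras differed by up to 7 mm in y on the same points. The side view agreed with the arm's own position, so I mainly relied on it and found the bore's last few millimetres by force.

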